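# Dress the two tasting boards at the deli counter

## Task

Set out the tasting boards: lay the small round goat cheese in the wide round well of the cheese board and lower the glass dome gently over it, so that the dome's rim sits flat inside that well and the herb jar stands in the small well behind it. On the other board lay the salami in the long channel and stand the squat mustard jar in the small well behind the salami. Keep the dome upright, do not drop it, and leave the kitchen timer where it is.

Things in the scene. Friction and masses are not known exactly. Their poses are not given: they have to be found in the camera images.
- cheese_board: Fixed wooden board, 217 x 142 mm, 20 mm thick, with two round wells 6 mm deep (floors 14 mm above the counter): a wide one of 112 mm diameter and a small one of 66 mm. Origin on the counter under the centre of the WIDE well; x points to the back: the small well's centre is at x = +98 mm, y = 0. The board spans x -71 to +146, y -71 to +71 mm, edges rounded.
- salami_board: Fixed wooden board, 175 x 180 mm, 20 mm thick, with a channel 54 mm wide, 150 mm long, 6 mm deep and a round well of 66 mm diameter, 6 mm deep (floors 14 mm above the counter). Origin on the counter under the centre of the CHANNEL, which runs along y; x points to the back: the well's centre is at x = +85 mm, y = 0. The board spans x -42 to +133, y -90 to +90 mm.
- goat_cheese: Loose small round cheese, plain cream-white disc, 60 mm diameter, 38 mm high, 0.12 kg. Origin at the centre of its underside, z up.
- dome: Loose clear glass dome (bell cover), open below, 96 mm outer and 88 mm inner diameter, glass 64 mm high, hollow 59 mm high inside, with a dark wooden upright knob on top: 24 mm diameter, from 70 to 99 mm above the rim, rounded end at 104 mm. 0.3 kg. Origin at the centre of its rim (the lower edge), z up.
- salami_mid (a point): The loose salami end, a lying cylinder 58 mm in diameter and 131 mm long, 0.25 kg, with a red cut face. This point is the middle of its axis, 29 mm above what it lies on; its x axis runs along the length of the salami. It can roll.
- herb_jar: Loose tall herb shaker jar with a white cap, 46 mm diameter, 98 mm high, 0.11 kg. Origin at the centre of its underside, z up.
- mustard_jar: Loose squat mustard jar with a metal cap, 50 mm diameter, 62 mm high, 0.16 kg. Origin at the centre of its underside, z up.
- timer: Loose white kitchen timer, 70 x 70 mm, 20 mm high, a bystander among the things, to be left alone. Origin at the centre of its underside.
There are look-alikes about, which are no part of the job. What is shaped like the mustard_jar but blue is not meant.

How it is judged:
By the outcome, as a careful person would: the job done as asked, in the order asked, and still so for the second after the job is handed in, with the robot touching nothing.
It also fails if it takes over 136 s, if anything falls off the work surface, if the arm or the gripper's body presses on something with over 40 N, if the wrist force passes 120 N, or if a joint passes its speed limit or range.

## Robot

A 7-joint arm with a two-finger parallel gripper is mounted at the origin on a cart in front of the work surface, level with it; the furniture and walls round the work are solid. World frame = base frame: x ahead of the robot, y to its left, z up, the work surface at z = 0. Lengths are in m, angles in rad, forces in N, time in s.
With the tool pointing down it reaches from about 0.425 to 0.925 m from the base axis. Payload 6.8 kg.
Tool frame: the origin (TCP) lies at the very end of the fingers, on their centre line; the grasp point (between the pads) lies 19 mm behind it; z points along the fingers, y is the line along which they close (so a half turn about z gives the same grasp; the last joint's range is limited). The gripper opens to 85 mm and grips with 20 to 120 N. Pads are 22 mm wide; open, the fingers measure 114 mm over their backs; the gripper's body (76 mm by 85 mm) begins 54 mm behind the grasp point. The pads swing forward as they close: fully open they stand 13 mm farther back than shut.
Start: joints at [-1.326, 0.477, 0.022, 1.555, -0.011, 1.109, -0.083], TCP at [0.233, 0.633, 0.231] pointing down, gripper open.
Joint ranges: [-2.96, 2.96], [-0.34, 2.1], [-1.41, 1.46], [0.24, 2.44], [-1.37, 4.51], [0.17, 1.92], [-2.96, 2.96]. Speed limits (rad/s): [2.39, 2.39, 3.14, 3.14, 3.14, 3.14, 3.14].

## Interface

Orientations are given as a unit quaternion [w, x, y, z].
In Python, from station import bot gives the robot as it stands.
- The arm moves only by the tool jog_arm, never from a script. Its argument "motion" is a list of rows, each a list of 7 numbers: the turn, a rotation vector about the tool's x, y, z in rad, then the shift along the tool's x, y, z in mm, then the finger opening in mm, from 0 to 85.4. A call has 1 to 10 rows; each row is the pose to reach, as a shift and turn from the pose commanded when the call began, along the tool's axes at that moment; what a row does not reach only later rows make up. A row lasts 1/8 s, in which the tool goes at most 62.5 mm and 10.7 degrees, less where a joint would pass 70% of its speed; a pose out of reach is approached as far as the arm can. A call with a gripper value outside its range is refused whole. The fingers move at their own pace and stop on an object; "grip_force" is the grip in N (left out, the last holds). Time passes only in rows, so rows that repeat a pose let the fingers close. It gives the time, the measured TCP pose, the force, the opening and the grip force at its end, in the units of the state.
- bot.get_obs(): the state, without advancing time (a new reading comes with each control period).
- bot.read_camera(name): name is "scene" or "top" or "wrist"; returns a dict with "pixels" (480x640x3 uint8, red, green, blue), "camera_matrix" (3x3 intrinsics, pixels), "T" (4x4, takes a point from camera to world coordinates); the wrist camera has in their place "tool_from_camera" (4x4, takes a point from camera to tool coordinates, whose origin is the TCP and whose axes are the flange's). Camera axes: x right, y down, z forward; pixel columns grow to the right and rows downward; lengths in m; the calibration is good to about 2 mm. A picture is of the moment at which its call begins: read the wrist's pose just before it. There is no depth.
- bot.hand_in(): hands the job in; it is judged then, once.
Trained networks look in a picture, given as the dict that the camera call returned (one of the last four; its "shot" number tells which), for a name from the list of things; names that differ only in an ending like _2 or _b are one class to them, and where a whole thing is asked for, a point or a joint stands for the part that bears it (a point fixed in the world has none). Each returns a list of dicts, best first, with "score" (0 to 1); they miss things now and then, are a little off and sometimes report something else, mostly with a low value. They report only what shows in the picture. A call takes as long as a camera call. They do not tell look-alikes from the thing itself.
- bot.spot_in(thing, picture): "xy" ([column, row] in pixels, amid what is visible of it).
- bot.tip_of(thing, picture): "xy" ([column, row] in pixels: a listed point, or the origin of a listed thing).
The state is a dict: "t": time; "q": joint angles; "joint_vel": joint speeds; "joint_torque": joint torques, N m; "eef_pos": TCP position; "tool_rot": TCP orientation; "contact_force": force on the tool from outside, world axes, zero at the start; "torque": the same for the moment, N m; "gripper_width": opening from 0.0 (shut) to 1.0 (fully open); "grasp_force": force on a finger pad.
Only numpy, scipy, OpenCV 4.12 (cv2) and the standard library are available. Lean on these libraries where they do the work, as an engineer would, in place of code of your own. Each camera call takes 0.05 s, during which the arm holds its last target. There are 200 camera calls.

## Working session

There is one attempt and no reset: what is moved stays moved. The work goes in short steps, Python scripts to look and compute and a tool call to move; the robot and the scene stay as the last step left them, time stands still between calls to the robot, and variables do not carry over. Pictures are saved under pics/ and viewed, at most 17 in all, crops included, and the job is handed in when it is done.

Besides the shell and the picture viewer there is one more tool, called as name(argument=value, ...), one argument or row to a line, values as JSON. jog_arm: Moves the arm, as the interface text tells. Its arguments: {"type":"object","properties":{"motion":{"type":"array"},"grip_force":{"type":"number"}},"required":["motion"]}

```bash
mkdir -p pics; ls
python3 - <<'E'
from station import bot
import cv2
o=bot.get_obs(); print({k:(v if not hasattr(v,'tolist') else v) for k,v in o.items()})
for n in ("scene","top"):
    p=bot.read_camera(n); cv2.imwrite(f"pics/{n}0.png",cv2.cvtColor(p["pixels"],cv2.COLOR_RGB2BGR))
    print(n,p["camera_matrix"],p["T"])
    for t in ["cheese_board","salami_board","goat_cheese","dome","salami_mid","herb_jar","mustard_jar","timer"]:
        print(t,[(d["xy"],round(d["score"],2)) for d in bot.tip_of(t,p)])
E
```

```text
pics
{'t': 0.0, 'q': array([-1.32614375,  0.47780754,  0.02230505,  1.5564616 , -0.01148671,
        1.10931377, -0.08310804]), 'joint_vel': array([ 0.00074071,  0.0008338 ,  0.0014208 , -0.00111527,  0.00136019,
       -0.00113002,  0.00116773]), 'joint_torque': array([-1.10190049e-03, -5.96434808e+01,  1.60742797e+00, -2.81206638e+01,
        1.24648085e-02,  9.30065929e-03, -2.45097971e-05]), 'eef_pos': array([0.23299019, 0.63287087, 0.23031578]), 'tool_rot': array([-9.64585421e-05,  1.75438449e-01,  9.84489961e-01, -9.26243878e-04]), 'contact_force': array([ 0.44991959,  0.22339647, -0.34855141]), 'torque': array([ 0.04174099, -0.04150076,  0.00526582]), 'grasp_force': 0.0, 'gripper_width': 0.9974556041321632}
scene [[546.51993136   0.         318.25129989]
 [  0.         546.51993136 237.49386917]
 [  0.           0.           1.        ]] [[ 0.72959306 -0.29279533  0.61803306 -0.21791864]
 [-0.68359827 -0.28622851  0.67139157 -0.82926096]
 [-0.01968163 -0.91232896 -0.40898471  0.56082509]
 [ 0.          0.          0.          1.        ]]
cheese_board [([235.8, 227.0], 0.75)]

[... 302 characters left out ...]
8.5], 0.72), ([176.3, 232.0], 0.71)]
top [[442.1873498    0.         317.25947351]
 [  0.         442.1873498  244.72476537]
 [  0.           0.           1.        ]] [[-0.02557172 -0.99637382  0.08114981  0.44473326]
 [-0.9994565   0.02379251 -0.02281694  0.02678508]
 [ 0.02080344 -0.08168917 -0.99644071  1.09460218]
 [ 0.          0.          0.          1.        ]]
cheese_board [([192.4, 250.7], 0.86), ([424.1, 246.0], 0.33)]
salami_board [([425.1, 248.7], 0.96)]
goat_cheese [([165.8, 304.8], 0.8)]
dome [([350.2, 286.7], 0.97)]
salami_mid [([272.5, 280.3], 0.66)]
herb_jar [([403.0, 299.8], 0.88)]
mustard_jar [([443.4, 166.4], 0.88), ([460.4, 298.1], 0.71)]
timer [([229.4, 306.2], 0.91)]
```

View pics/top0.png

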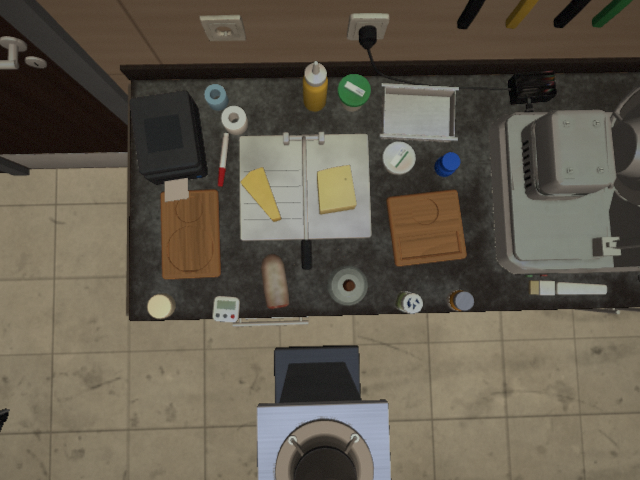

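View pics/scene0.png

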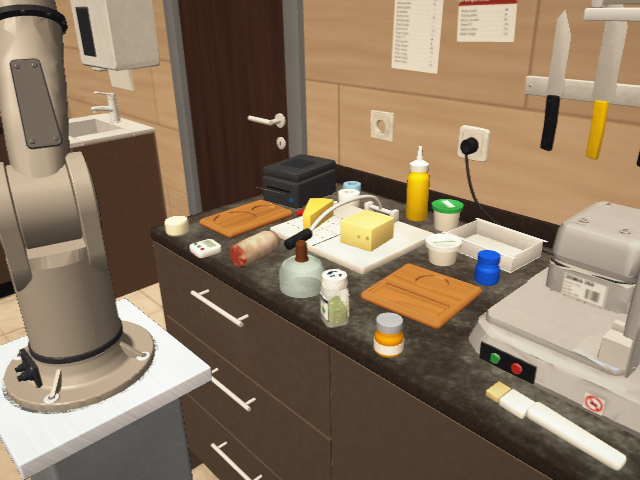

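The mustard-shaped candidates are the blue jar at top (447,165) and the amber jar with a grey metal cap at (460,300). The task excludes blue, so I mean the amber one. The salami with the red cut face is at (275,282), the glass dome at (349,287), the herb jar at (410,301), the cheese at (160,307) and the timer at (227,309).

```bash
cat > h.py <<'E'
from station import bot
import cv2, numpy as np
from scipy.spatial.transform import Rotation as R
def pose():
    o=bot.get_obs(); w,x,y,z=o["tool_rot"]; T=np.eye(4); T[:3,:3]=R.from_quat([x,y,z,w]).as_matrix(); T[:3,3]=o["eef_pos"]; return T
def shot(n):
    P=pose(); p=bot.read_camera(n)
    p["W"]=P@p["tool_from_camera"] if n=="wrist" else p["T"]; return p
def plane(p,xy,z):
    W=p["W"]; d=W[:3,:3]@np.linalg.solve(p["camera_matrix"],[xy[0],xy[1],1]); c=W[:3,3]
    return c+d*(z-c[2])/d[2]
def proj(p,X):
    W=p["W"]; c=W[:3,:3].T@(np.asarray(X)-W[:3,3]); u=p["camera_matrix"]@c; return u[:2]/u[2]
def save(p,f,box=None,s=1):
    im=cv2.cvtColor(p["pixels"],cv2.COLOR_RGB2BGR)
    if box: im=im[box[1]:box[3],box[0]:box[2]]
    cv2.imwrite("pics/"+f,cv2.resize(im,None,fx=s,fy=s,interpolation=cv2.INTER_CUBIC))
def togo(x,y,z=None,ang=None):
    """mm shift in tool axes to world x,y,z; ang: wanted world yaw (deg) of tool y (mod 180)"""
    T=pose(); z=T[2,3] if z is None else z
    s=T[:3,:3].T@(np.array([x,y,z])-T[:3,3])*1000
    yaw=np.degrees(np.arctan2(T[1,1],T[0,1]))
    dz=None if ang is None else np.radians(-(((ang-yaw)+90)%180-90))
    print("tcp",T[:3,3].round(4),"toolx",T[:3,0].round(3),"yaw_y",yaw.round(1),"shift",s.round(1),"turn z",dz)
E
python3 - <<'E'
from h import *
Z={"cheese_board":.0,"salami_board":0,"goat_cheese":0,"dome":0,"salami_mid":.029,"herb_jar":0,"mustard_jar":0,"timer":0}
t=shot("top"); s=shot("scene")
for n,z in Z.items():
    for p in (t,s):
        print(n,[(plane(p,d["xy"],z).round(3)[:2],round(float(np.linalg.norm(plane(p,d["xy"],z)[:2])),3),round(d["score"],2)) for d in bot.tip_of(n,p)[:2]])
im=cv2.cvtColor(t["pixels"],cv2.COLOR_RGB2BGR)
a=cv2.resize(im[170:325,130:290],None,fx=2.45,fy=2.45,interpolation=cv2.INTER_CUBIC); b=cv2.resize(im[170:325,330:490],None,fx=2.45,fy=2.45,interpolation=cv2.INTER_CUBIC)
cv2.imwrite("pics/crop1.png",np.hstack([a,b]))
E
```

```text
cheese_board [(array([0.527, 0.305]), 0.609, 0.57)]
cheese_board [(array([0.52 , 0.304]), 0.603, 0.96), (array([0.504, 0.167]), 0.531, 0.55)]
salami_board [(array([ 0.521, -0.259]), 0.582, 0.89), (array([ 0.427, -0.078]), 0.434, 0.43)]
salami_board [(array([ 0.529, -0.269]), 0.594, 0.73), (array([0.395, 0.379]), 0.548, 0.66)]
goat_cheese [(array([0.395, 0.377]), 0.546, 0.74)]
goat_cheese [(array([0.389, 0.384]), 0.547, 0.94)]
dome [(array([ 0.522, -0.268]), 0.587, 0.63), (array([ 0.428, -0.077]), 0.435, 0.57)]
dome [(array([ 0.43 , -0.072]), 0.436, 0.98)]
salami_mid [(array([0.448, 0.11 ]), 0.461, 0.68)]
salami_mid [(array([0.445, 0.096]), 0.455, 0.61)]
herb_jar [(array([ 0.39 , -0.208]), 0.442, 0.9)]
herb_jar [(array([ 0.396, -0.207]), 0.447, 0.94), (array([0.399, 0.379]), 0.55, 0.3)]
mustard_jar [(array([ 0.724, -0.321]), 0.792, 0.71), (array([ 0.393, -0.341]), 0.52, 0.66)]
mustard_jar [(array([ 0.389, -0.339]), 0.516, 0.66), (array([ 0.731, -0.318]), 0.797, 0.63)]
timer [(array([0.385, 0.224]), 0.446, 0.63), (array([0.391, 0.372]), 0.539, 0.51)]
timer [(array([0.389, 0.244]), 0.459, 0.81)]
```

View pics/crop1.png

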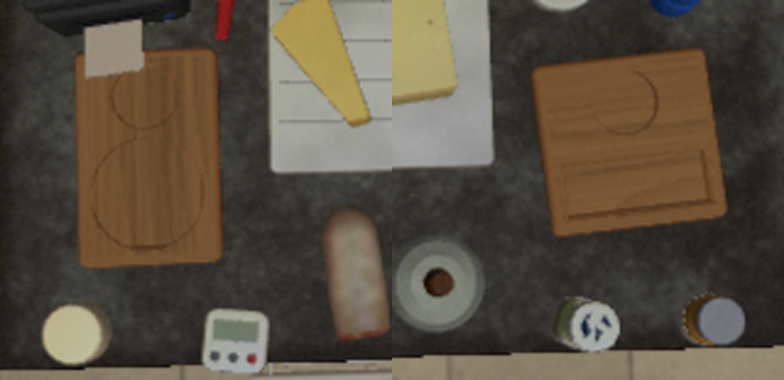

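jog_arm(
  motion=[
    [0,0,-0.35,-236,-182,0,85],
    [0,0,-0.35,-236,-182,0,85],
    [0,0,-0.35,-236,-182,0,85],
    [0,0,-0.35,-236,-182,0,85],
    [0,0,-0.35,-236,-182,0,85],
    [0,0,-0.35,-236,-182,0,85],
    [0,0,-0.35,-236,-182,0,85],
    [0,0,-0.35,-236,-182,0,85],
  ],
)

```text
t: 2.8
eef_pos: [0.3907, 0.3827, 0.2313]
tool_rot: [-0.0, 0.0, 1.0, 0.0]
contact_force: [0.9, 0.1, 0.8]
gripper_width: 0.993
grasp_force: 0.0
```

Run:
```python
from h import *
p=shot("wrist"); save(p,"w1.png"); print(p["W"].round(3))
for n in ["goat_cheese","cheese_board","timer"]:
    print(n,[(d["xy"],plane(p,d["xy"],0).round(3)[:2],round(d["score"],2)) for d in bot.tip_of(n,p)[:2]])
togo(.392,.380,.003,90)
```

```text
[[-0.     0.96   0.281  0.318]
 [ 1.    -0.     0.001  0.383]
 [ 0.001  0.281 -0.96   0.374]
 [ 0.     0.     0.     1.   ]]
goat_cheese []
cheese_board [([252.1, 336.6], array([0.53 , 0.317]), 0.64)]
timer [([149.0, 194.3], array([0.384, 0.229]), 0.63)]
tcp [0.3912 0.3819 0.2312] toolx [-1.     0.001  0.   ] yaw_y 89.9 shift [ -0.8  -1.9 228.2] turn z -0.001169887067335673
```

View pics/w1.png

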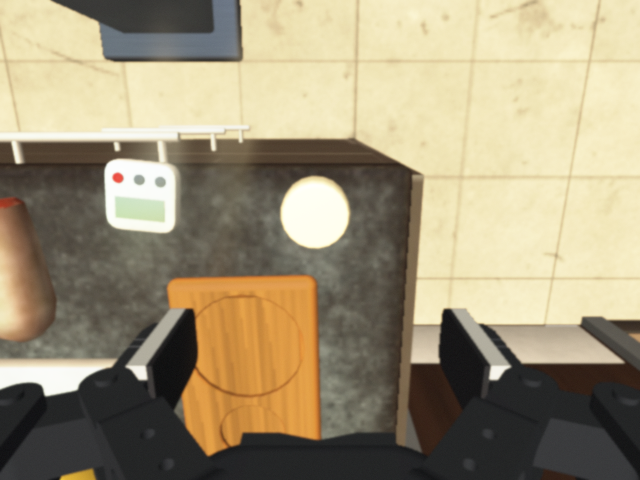

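The wrist view shows the cheese disc at (316,212), the wide well ring at (189–302, 295–397) and the timer at (141,196).

Run:
```python
from h import *
p=shot("wrist")
im=cv2.cvtColor(p["pixels"],cv2.COLOR_RGB2GRAY)
# cheese blob
m=((p["pixels"].min(2)>190)).astype(np.uint8)[165:262,265:365]
m=((p["pixels"].astype(int)[165:262,265:365].min(2)>120)).astype(np.uint8)
n,l,s,c=cv2.connectedComponentsWithStats(m); i=1+np.argmax(s[1:,4]); print("blob",s[i],c[i]+[265,165])
print("cheese top c",plane(p,c[i]+[265,165],.036).round(4))
for xy in [(190,346),(302,346),(247,295),(247,397)]: print(plane(p,xy,.02).round(4))
for xy in [(175,280),(308,276),(318,430)]: print("edge",plane(p,xy,.02).round(4))
# rectified board view: 1px = 1/1.5mm
X=np.arange(.44,.66,.0005); Y=np.arange(.40,.20,-.0005)
gx,gy=np.meshgrid(X,Y,indexing='ij'); 
W=p["W"]; P=np.stack([gx,gy,np.full_like(gx,.02)],-1)-W[:3,3]; c=P@W[:3,:3]; u=c@p["camera_matrix"].T; u=(u[...,:2]/u[...,2:]).astype(np.float32)
r=cv2.remap(cv2.cvtColor(p["pixels"],cv2.COLOR_RGB2BGR),u[...,0],u[...,1],cv2.INTER_CUBIC)[::-1]
cv2.imwrite("pics/rect1.png",r)
```

```text
blob [  16   11   70   73 3976] [315.45095573 212.10789738]
cheese top c [0.3935 0.3807 0.036 ]
[0.5291 0.2592 0.02  ]
[0.5292 0.3673 0.02  ]
[0.4758 0.3168 0.02  ]
[0.5869 0.3114 0.02  ]
edge [0.4607 0.2514 0.02  ]
edge [0.4569 0.3737 0.02  ]
edge [0.627  0.3827 0.02  ]
```

View pics/rect1.png

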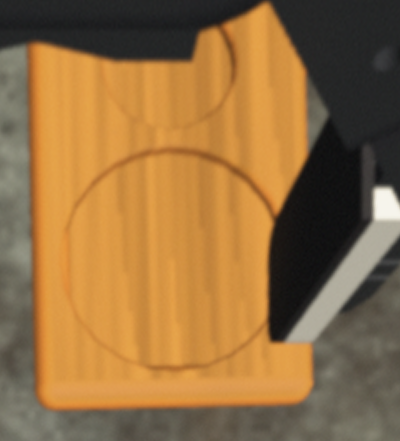

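jog_arm(
  motion=[
    [0,0,0,-2,-1,55,85],
    [0,0,0,-2,-1,110,85],
    [0,0,0,-2,-1,165,85],
    [0,0,0,-2,-1,205,85],
    [0,0,0,-2,-1,222,85],
    [0,0,0,-2,-1,228,85],
    [0,0,0,-2,-1,228,85],
    [0,0,0,-2,-1,228,50],
    [0,0,0,-2,-1,228,50],
    [0,0,0,-2,-1,228,50],
  ],
  grip_force=25,
)

```text
t: 4.3
eef_pos: [0.3945, 0.3808, 0.0048]
tool_rot: [0.001, 0.001, 1.0, 0.001]
contact_force: [-0.8, -0.8, 6.9]
gripper_width: 0.692
grasp_force: 25.8
```

jog_arm(
  motion=[
    [0,0,0,0,0,0,50],
    [0,0,0,0,0,0,50],
    [0,0,0,0,0,0,50],
    [0,0,0,0,0,0,50],
  ],
)

```text
t: 4.8
eef_pos: [0.3945, 0.3809, 0.0048]
tool_rot: [0.001, 0.001, 1.0, 0.001]
contact_force: [-1.4, -1.5, 6.3]
gripper_width: 0.694
grasp_force: 25.8
```

jog_arm(
  motion=[
    [0,0,0,0,0,-40,50],
    [0,0,0,0,0,-80,50],
    [0,0,0,-50,-25,-80,50],
    [0,0,0,-100,-50,-80,50],
    [0,0,0,-136,-69,-80,50],
    [0,0,0,-136,-69,-80,50],
    [0,0,0,-136,-69,-60,50],
    [0,0,0,-136,-69,-40,50],
    [0,0,0,-136,-69,-25,50],
    [0,0,0,-136,-69,-25,50],
  ],
)

```text
t: 6.05
eef_pos: [0.5279, 0.3104, 0.0262]
tool_rot: [-0.002, 0.001, 1.0, -0.001]
contact_force: [-0.3, -0.5, -1.2]
gripper_width: 0.696
grasp_force: 28.2
```

jog_arm(
  motion=[
    [0,0,0,0,0,3,50],
    [0,0,0,0,0,6,50],
    [0,0,0,0,0,8,50],
    [0,0,0,0,0,8,50],
  ],
)

```text
t: 6.55
eef_pos: [0.5296, 0.3107, 0.0204]
tool_rot: [0.0, 0.001, 1.0, 0.0]
contact_force: [0.6, 0.2, -1.2]
gripper_width: 0.693
grasp_force: 28.3
```

jog_arm(
  motion=[
    [0,0,0,0,0,2,50],
    [0,0,0,0,0,2,50],
    [0,0,0,0,0,2,72],
    [0,0,0,0,0,2,72],
    [0,0,0,0,0,2,72],
    [0,0,0,0,0,-20,72],
    [0,0,0,0,0,-70,72],
    [0,0,0,0,0,-130,72],
    [0,0,0,0,0,-190,72],
    [0,0,0,0,0,-230,72],
  ],
)

```text
t: 7.8
eef_pos: [0.5303, 0.311, 0.2536]
tool_rot: [0.001, 0.001, 1.0, 0.001]
contact_force: [0.6, -0.6, -0.3]
gripper_width: 0.841
grasp_force: 0.0
```

Run:
```python
from h import *
o=bot.get_obs(); print(o["q"].round(2),o["t"])
togo(.45,-.06,.25,90)
```

```text
[-0.67  0.36  0.06  1.69 -0.02  1.1   0.96] 7.8
tcp [0.5303 0.311  0.2536] toolx [-1.     0.003 -0.003] yaw_y 89.8 shift [  79.2 -371.3    2.6] turn z -0.0029953900052354333
```

jog_arm(
  motion=[
    [0,0,0,13,-62,0,60],
    [0,0,0,26,-124,0,60],
    [0,0,0,40,-186,0,60],
    [0,0,0,53,-248,0,60],
    [0,0,0,66,-310,0,60],
    [0,0,0,79,-371,0,60],
    [0,0,0,79,-371,0,60],
    [0,0,0,79,-371,0,60],
    [0,0,0,79,-371,0,60],
  ],
)

```text
t: 8.93
eef_pos: [0.45, -0.0585, 0.2502]
tool_rot: [0.0, 0.0, 1.0, 0.0]
contact_force: [0.2, 0.6, -0.7]
gripper_width: 0.702
grasp_force: 0.0
```

Run:
```python
from h import *
p=shot("wrist"); save(p,"w2.png"); t=shot("top")
for n in ["dome","herb_jar"]:
    print(n,[(d["xy"],plane(p,d["xy"],0).round(3)[:2],round(d["score"],2)) for d in bot.tip_of(n,p)[:2]])
print("knob guess",proj(p,[.429,-.074,.1]),proj(t,[.429,-.074,.1]))
px=t["pixels"].astype(int); 
def blob(p,c,f):
    x,y=map(int,c); s=p["pixels"].astype(int)[y-30:y+30,x-30:x+30]; m=f(s).astype(np.uint8)
    n,l,st,ce=cv2.connectedComponentsWithStats(m); i=1+np.argmax(st[1:,4]); return ce[i]+[x-30,y-30],st[i]
f=lambda s:(s[...,0]-s[...,2]>25)&(s.sum(2)<300)
for q in (p,t):
    try: c,st=blob(q,proj(q,[.429,-.074,.1]),f); print(c,st,plane(q,c,.1))
    except Exception as e: print(e)
togo(.429,-.074,.072,90); print(bot.get_obs()["q"].round(2))
```

```text
dome [([307.8, 179.8], array([ 0.433, -0.067]), 0.56)]
herb_jar [([159.7, 137.9], array([ 0.394, -0.204]), 0.63)]
knob guess [295.03257866 193.86045136] [353.11346553 286.85666551]
[307.45837231 195.08419083] [  26   13   34   40 1069] [ 0.42988569 -0.06510988  0.1       ]
attempt to get argmax of an empty sequence
tcp [ 0.4498 -0.0591  0.2502] toolx [-1.     0.001  0.   ] yaw_y 90.0 shift [ 20.7 -14.9 178.2] turn z -0.0008378798487639809
[-0.25  0.08  0.26  2.05 -0.02  1.01  1.59]
```

View pics/w2.png

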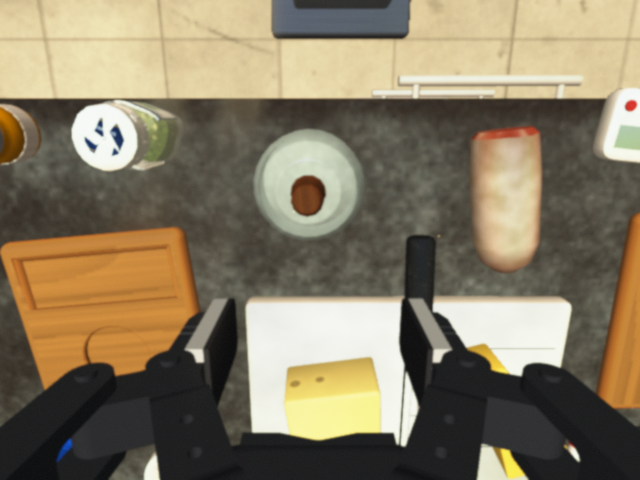

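The knob is at (308,195), the herb jar cap at (105,135), the amber mustard jar at (10,135) and the salami at (507,200).

jog_arm(
  motion=[
    [0,0,0,10,-4,50,60],
    [0,0,0,19,-7,90,60],
    [0,0,0,19,-7,130,60],
    [0,0,0,19,-7,160,60],
    [0,0,0,19,-7,175,60],
    [0,0,0,19,-7,177,60],
    [0,0,0,19,-7,177,45],
    [0,0,0,19,-7,177,30],
    [0,0,0,19,-7,177,18],
    [0,0,0,19,-7,177,15],
  ],
  grip_force=50,
)

```text
t: 10.38
eef_pos: [0.4312, -0.0669, 0.0741]
tool_rot: [0.001, 0.001, 1.0, 0.0]
contact_force: [-1.4, 1.2, 7.2]
gripper_width: 0.262
grasp_force: 48.9
```

jog_arm(
  motion=[
    [0,0,0,0,0,0,10],
    [0,0,0,0,0,0,10],
    [0,0,0,0,0,0,10],
    [0,0,0,0,0,0,10],
  ],
)

```text
t: 10.88
eef_pos: [0.4312, -0.0668, 0.0741]
tool_rot: [0.001, 0.001, 1.0, 0.0]
contact_force: [-0.4, 1.5, 7.0]
gripper_width: 0.259
grasp_force: 48.9
```

Run:
```python
from h import *
p=shot("wrist"); t=shot("top")
im=np.hstack([p["pixels"][60:460,100:540],cv2.resize(t["pixels"][230:340,280:380],None,fx=3.6,fy=3.636)])
cv2.imwrite("pics/w3.png",cv2.cvtColor(im,cv2.COLOR_RGB2BGR)); togo(.530,.312,.15,90)
for n in ["cheese_board","goat_cheese"]: print(n,[(d["xy"],plane(t,d["xy"],.014).round(3)[:2],round(d["score"],2)) for d in bot.tip_of(n,t)[:2]])
```

```text
tcp [ 0.4312 -0.0668  0.0741] toolx [-1.     0.003 -0.001] yaw_y 89.8 shift [-97.9 379.1 -75.6] turn z -0.0026184787994613526
cheese_board [([191.5, 250.5], array([0.526, 0.309]), 0.64)]
goat_cheese [([192.6, 248.6], array([0.531, 0.306]), 0.66)]
```

View pics/w3.png

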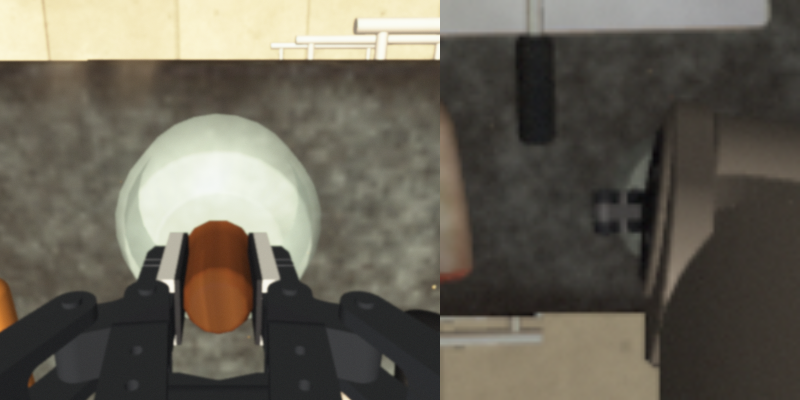

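jog_arm(
  motion=[
    [0,0,0,0,0,-10,10],
    [0,0,0,0,0,-35,10],
    [0,0,0,0,0,-70,10],
    [0,0,0,0,0,-110,10],
    [0,0,0,0,0,-150,10],
    [0,0,0,0,0,-180,10],
    [0,0,0,0,0,-190,10],
    [0,0,0,0,0,-190,10],
  ],
)

```text
t: 12.08
eef_pos: [0.4303, -0.067, 0.2632]
tool_rot: [0.0, 0.001, 1.0, 0.0]
contact_force: [-0.6, -0.1, -3.4]
gripper_width: 0.257
grasp_force: 49.5
```

jog_arm(
  motion=[
    [0,0,0,-6,20,0,10],
    [0,0,0,-16,60,0,10],
    [0,0,0,-29,110,0,10],
    [0,0,0,-42,160,0,10],
    [0,0,0,-55,210,0,10],
    [0,0,0,-68,260,0,10],
    [0,0,0,-81,310,0,10],
    [0,0,0,-91,350,0,10],
    [0,0,0,-96,370,0,10],
    [0,0,0,-98,378,0,10],
  ],
)

```text
t: 13.32
eef_pos: [0.5291, 0.3107, 0.2617]
tool_rot: [-0.001, 0.001, 1.0, -0.001]
contact_force: [0.5, -1.0, -3.6]
gripper_width: 0.258
grasp_force: 49.5
```

jog_arm(
  motion=[
    [0,0,0,0,0,0,10],
    [0,0,0,0,0,0,10],
    [0,0,0,0,0,25,10],
    [0,0,0,0,0,60,10],
    [0,0,0,0,0,95,10],
    [0,0,0,0,0,115,10],
    [0,0,0,0,0,125,10],
    [0,0,0,0,0,125,10],
    [0,0,0,0,0,125,10],
  ],
)

```text
t: 14.45
eef_pos: [0.5303, 0.3109, 0.1395]
tool_rot: [0.001, 0.002, 1.0, 0.001]
contact_force: [-0.7, -0.3, -1.9]
gripper_width: 0.259
grasp_force: 49.5
```

Run:
```python
from h import *
p=shot("wrist"); t=shot("scene"); o=bot.get_obs()
im=np.hstack([p["pixels"][60:460,100:540],cv2.resize(t["pixels"][140:270,150:267],None,fx=3.077,fy=3.077)])
cv2.imwrite("pics/w4.png",cv2.cvtColor(im,cv2.COLOR_RGB2BGR)); togo(.530,.312,.09,90); print(im.shape,o["contact_force"],o["gripper_width"])
for n in ["cheese_board","dome"]: print(n,[(d["xy"],plane(p,d["xy"],.0).round(3)[:2],round(d["score"],2)) for d in bot.tip_of(n,p)[:2]])
```

```text
tcp [0.5302 0.311  0.1394] toolx [-1.     0.003 -0.002] yaw_y 89.8 shift [ 0.3  0.9 49.4] turn z -0.002980521482844751
(400, 800, 3) [ 0.2960453   0.40854692 -2.75138749] 0.2601119696492585
cheese_board []
dome [([319.8, 261.4], array([0.557, 0.313]), 0.77)]
```

View pics/w4.png

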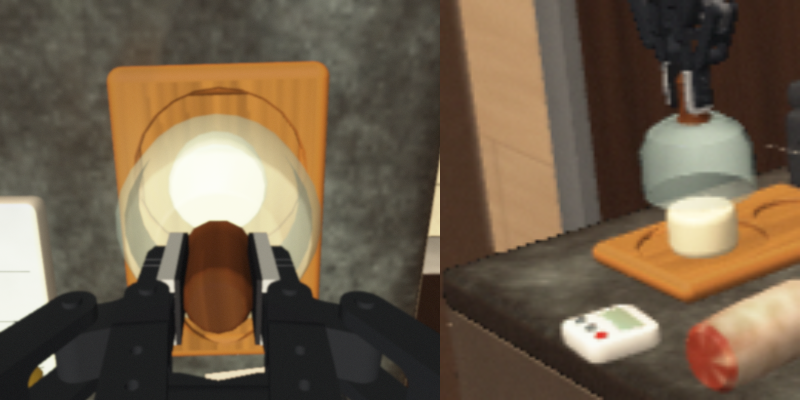

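jog_arm(
  motion=[
    [0,0,0,0,0,10,10],
    [0,0,0,0,0,20,10],
    [0,0,0,0,0,30,10],
    [0,0,0,0,0,37,10],
    [0,0,0,0,0,41,10],
    [0,0,0,0,0,44,10],
    [0,0,0,0,0,46,10],
    [0,0,0,0,0,46,10],
  ],
)

```text
t: 15.65
eef_pos: [0.5296, 0.3107, 0.0923]
tool_rot: [0.0, 0.001, 1.0, 0.0]
contact_force: [0.1, -1.0, -2.8]
gripper_width: 0.263
grasp_force: 49.5
```

jog_arm(
  motion=[
    [0,0,0,0,0,1,10],
    [0,0,0,0,0,2,10],
    [0,0,0,0,0,3,10],
    [0,0,0,0,0,4,10],
    [0,0,0,0,0,4,10],
  ],
)

```text
t: 16.27
eef_pos: [0.5296, 0.3108, 0.0883]
tool_rot: [0.0, 0.001, 1.0, 0.0]
contact_force: [-0.3, -0.2, -3.0]
gripper_width: 0.26
grasp_force: 49.6
```

jog_arm(
  motion=[
    [0,0,0,0,0,1,10],
    [0,0,0,0,0,1.5,10],
    [0,0,0,0,0,1.5,10],
  ],
)

```text
t: 16.65
eef_pos: [0.5296, 0.311, 0.0881]
tool_rot: [0.0, 0.001, 1.0, 0.0]
contact_force: [-4.9, -2.3, 9.6]
gripper_width: 0.264
grasp_force: 50.8
```

jog_arm(
  motion=[
    [0,0,0,0,0,0,24],
    [0,0,0,0,0,0,35],
    [0,0,0,0,0,0,50],
    [0,0,0,0,0,0,60],
    [0,0,0,0,0,0,60],
    [0,0,0,0,0,-30,60],
    [0,0,0,0,0,-80,60],
    [0,0,0,0,0,-130,60],
    [0,0,0,0,0,-170,60],
    [0,0,0,0,0,-170,60],
  ],
)

```text
t: 17.9
eef_pos: [0.5314, 0.3118, 0.2608]
tool_rot: [0.003, 0.002, 1.0, 0.002]
contact_force: [-0.6, 0.3, -0.8]
gripper_width: 0.708
grasp_force: 0.0
```

Run:
```python
from h import *
p=shot("wrist"); t=shot("scene")
im=np.hstack([p["pixels"][60:460,100:540],cv2.resize(t["pixels"][140:270,150:267],None,fx=3.077,fy=3.077)])
cv2.imwrite("pics/w5.png",cv2.cvtColor(im,cv2.COLOR_RGB2BGR)); togo(.43,-.19,.26,90)
for n in ["cheese_board","dome","goat_cheese"]: print(n,[(d["xy"],plane(p,d["xy"],.014).round(3)[:2],round(d["score"],2)) for d in bot.tip_of(n,p)[:2]])
```

```text
tcp [0.5294 0.3106 0.2566] toolx [-1.     0.003  0.   ] yaw_y 89.8 shift [  98.  -500.9   -3.4] turn z -0.002844067900884815
cheese_board []
dome [([312.1, 200.9], array([0.536, 0.308]), 0.88)]
goat_cheese []
```

View pics/w5.png

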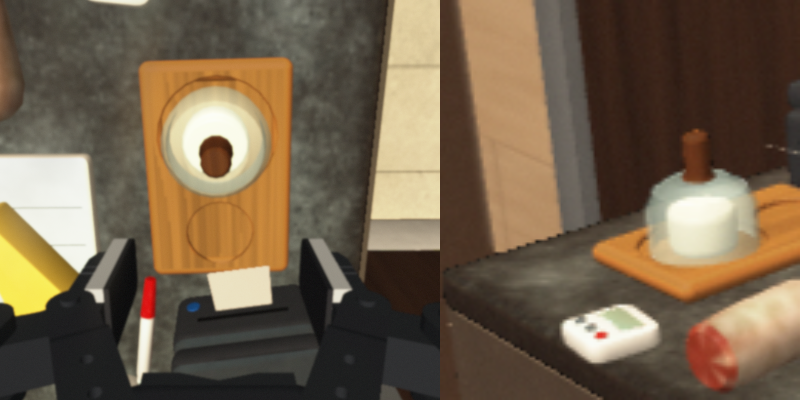

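The dome stands upright in the wide well, ring visible around it, with the cheese inside. The small well at (320,292) is clear, and the printer paper edge is just behind it at (308,335)–(370,327).

Run:
```python
from h import *
p=shot("wrist"); t=shot("top")
def tri(a,b):
    A=[];B=[]
    for q,xy in ((p,a),(t,b)):
        W=q["W"]; d=W[:3,:3]@np.linalg.solve(q["camera_matrix"],[*xy,1]); d/=np.linalg.norm(d); M=np.eye(3)-np.outer(d,d); A.append(M);B.append(M@W[:3,3])
    x=np.linalg.solve(sum(A),sum(B)); print(x.round(3), [np.linalg.norm(m@x-b).round(4) for m,b in zip(A,B)])
tri((372,367),(165,184));tri((308,335),(188.8,198.6)); tri((372,327),(188.8,198.6)); tri((308,335),(164.7,201.8)); tri((372,327),(164.7,201.8))
for xy in [(287,292),(354,292),(320,262),(320,323),(320,292)]: print(plane(p,xy,.02).round(4))
```

```text
[0.683 0.361 0.053] [np.float64(0.0007), np.float64(0.0007)]
[0.644 0.302 0.062] [np.float64(0.0004), np.float64(0.0004)]
[ 0.671  0.349 -0.024] [np.float64(0.0243), np.float64(0.0243)]
[0.609 0.316 0.151] [np.float64(0.0175), np.float64(0.0175)]
[0.639 0.36  0.056] [np.float64(0.0), np.float64(0.0)]
[0.6202 0.2799 0.02  ]
[0.6203 0.3462 0.02  ]
[0.5888 0.3126 0.02  ]
[0.6542 0.3125 0.02  ]
[0.6202 0.3126 0.02  ]
```

jog_arm(
  motion=[
    [0,0,0,12,-62,0,80],
    [0,0,0,24,-124,0,80],
    [0,0,0,36,-186,0,80],
    [0,0,0,48,-248,0,80],
    [0,0,0,61,-310,0,80],
    [0,0,0,73,-372,0,80],
    [0,0,0,85,-434,0,80],
    [0,0,0,97,-496,0,80],
    [0,0,0,97,-501,0,80],
    [0,0,0,97,-501,0,80],
  ],
)

```text
t: 19.5
eef_pos: [0.431, -0.1901, 0.2564]
tool_rot: [-0.0, 0.002, 1.0, 0.0]
contact_force: [0.7, 0.4, -0.2]
gripper_width: 0.937
grasp_force: 0.0
```

Run:
```python
from h import *
p=shot("wrist"); save(p,"w6.png")
for n in ["herb_jar","mustard_jar","salami_board"]: print(n,[(d["xy"],plane(p,d["xy"],.0).round(3)[:2],round(d["score"],2)) for d in bot.tip_of(n,p)[:2]])
togo(.393,-.207,.03,90); print(bot.get_obs()["q"].round(2))
```

```text
herb_jar [([299.3, 155.0], array([ 0.391, -0.207]), 0.6)]
mustard_jar [([162.4, 158.1], array([ 0.394, -0.337]), 0.92), ([205.1, 443.5], array([ 0.724, -0.323]), 0.67)]
salami_board [([237.6, 283.7], array([ 0.522, -0.273]), 0.96)]
tcp [ 0.4317 -0.1882  0.2565] toolx [-1. -0.  0.] yaw_y 90.0 shift [ 38.6 -18.9 226.6] turn z 0.0003243184482913951
[-0.06  0.1   0.37  2.01 -0.04  1.03  1.9 ]
```

View pics/w6.png

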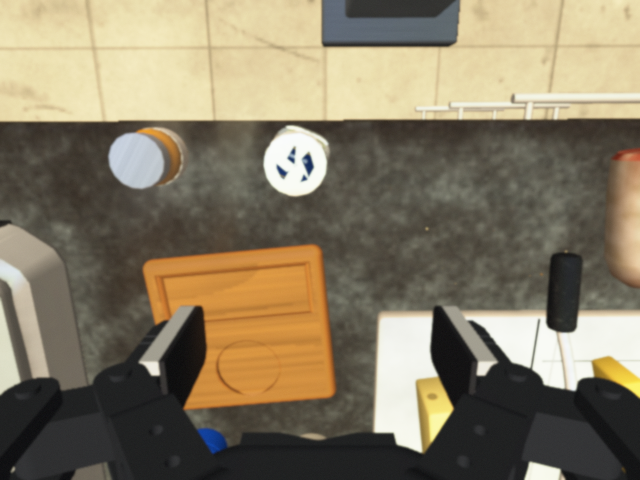

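The herb jar cap is at (296,164), the amber mustard jar at (145,160), the blue decoy at (210,440) and the salami board at (238,325). The printer paper hangs at z≈0.06 near the back of the small well, so I'll grip the jar high and recheck the gap.

jog_arm(
  motion=[
    [0,0,0,39,-19,0,85],
    [0,0,0,39,-19,50,85],
    [0,0,0,39,-19,100,85],
    [0,0,0,39,-19,150,85],
    [0,0,0,39,-19,185,85],
    [0,0,0,39,-19,196,85],
    [0,0,0,39,-19,196,85],
    [0,0,0,39,-19,196,60],
    [0,0,0,39,-19,196,35],
    [0,0,0,39,-19,196,35],
  ],
  grip_force=35,
)

```text
t: 20.95
eef_pos: [0.3936, -0.2091, 0.0623]
tool_rot: [0.002, 0.001, 1.0, -0.0]
contact_force: [-1.3, 2.1, 9.0]
gripper_width: 0.562
grasp_force: 34.5
```

jog_arm(
  motion=[
    [0,0,0,0,0,0,35],
    [0,0,0,0,0,0,35],
    [0,0,0,0,0,0,35],
  ],
)

```text
t: 21.32
eef_pos: [0.3936, -0.2091, 0.0623]
tool_rot: [0.002, 0.001, 1.0, -0.0]
contact_force: [0.1, 0.8, 9.7]
gripper_width: 0.561
grasp_force: 34.5
```

jog_arm(
  motion=[
    [0,0,0,0,0,-30,35],
    [0,0,0,0,0,-80,35],
    [0,0,0,0,0,-130,35],
    [0,0,0,0,0,-180,35],
    [0,0,0,0,0,-220,35],
    [0,0,0,-20,45,-220,35],
    [0,0,0,-42,95,-220,35],
    [0,0,0,-64,145,-220,35],
    [0,0,0,-86,195,-220,35],
    [0,0,0,-108,245,-220,35],
  ],
)

```text
t: 22.58
eef_pos: [0.5011, 0.0373, 0.2815]
tool_rot: [0.001, 0.002, 1.0, 0.0]
contact_force: [-0.0, -0.5, 0.1]
gripper_width: 0.556
grasp_force: 36.5
```

jog_arm(
  motion=[
    [0,0,0,-22,50,0,35],
    [0,0,0,-44,100,0,35],
    [0,0,0,-66,145,0,35],
    [0,0,0,-78,174,0,35],
    [0,0,0,-78,174,0,35],
    [0,0,0,-78,174,0,35],
    [0,0,0,-78,174,0,35],
    [0,0,0,-78,174,0,35],
  ],
)

```text
t: 23.58
eef_pos: [0.5793, 0.2085, 0.2811]
tool_rot: [0.0, 0.002, 1.0, -0.0]
contact_force: [0.1, -0.8, -0.6]
gripper_width: 0.557
grasp_force: 36.5
```

Run:
```python
from h import *
p=shot("wrist"); t=shot("top"); np.savez("s7.npz",W=p["W"],K=p["camera_matrix"],Wt=t["W"],Kt=t["camera_matrix"])
print(pose()[:3].round(4))
im=np.hstack([cv2.resize(p["pixels"][200:420,320:540],None,fx=1.8,fy=1.8,interpolation=cv2.INTER_CUBIC),cv2.resize(t["pixels"][160:270,150:260],None,fx=3.6,fy=3.6,interpolation=cv2.INTER_CUBIC)])
cv2.imwrite("pics/w7.png",cv2.cvtColor(im,cv2.COLOR_RGB2BGR)); print(im.shape)
print(proj(p,[.628,.3145,.02]),proj(p,[.53,.312,.02]))
```

```text
[[-1.000e+00  3.600e-03  2.000e-04  5.793e-01]
 [ 3.600e-03  1.000e+00  1.000e-04  2.090e-01]
 [-2.000e-04  1.000e-04 -1.000e+00  2.810e-01]]
(396, 792, 3)
[421.03596328 242.01758312] [425.23460565 143.62176228]
```

View pics/w7.png

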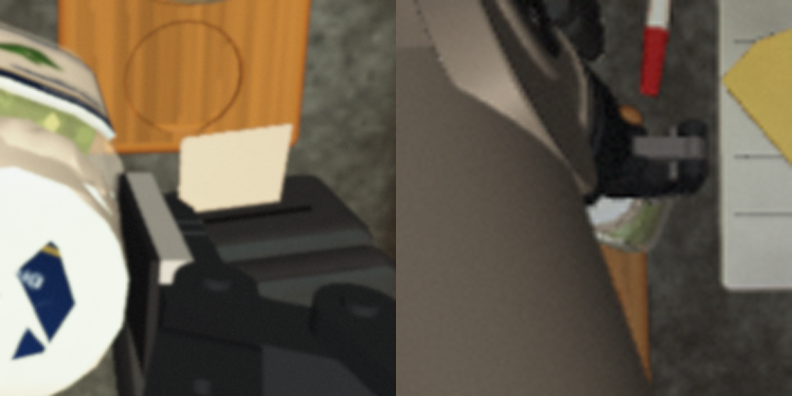

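Run:
```python
import numpy as np
z=np.load("s7.npz")
def tri(a,b):
    A=[];B=[]
    for W,K,xy in ((z["W"],z["K"],a),(z["Wt"],z["Kt"],b)):
        d=W[:3,:3]@np.linalg.solve(K,[*xy,1]); d/=np.linalg.norm(d); M=np.eye(3)-np.outer(d,d); A.append(M);B.append(M@W[:3,3])
    x=np.linalg.solve(sum(A),sum(B)); print(x.round(4),[np.linalg.norm(m@x-b).round(4) for m,b in zip(A,B)])
tri((420,276.1),(188.8,198.6)); tri((482.2,268.9),(164.7,201.8))
```

```text
[0.6412 0.2985 0.0809] [np.float64(0.0013), np.float64(0.0013)]
[0.6337 0.3519 0.0846] [np.float64(0.0009), np.float64(0.0009)]
```

jog_arm(
  motion=[
    [0,0,0,-22,50,0,35],
    [0,0,0,-43,103,0,35],
    [0,0,0,-43,103,0,35],
    [0,0,0,-43,103,30,35],
    [0,0,0,-43,103,70,35],
    [0,0,0,-43,103,100,35],
    [0,0,0,-43,103,120,35],
    [0,0,0,-43,103,125,35],
    [0,0,0,-43,103,125,35],
  ],
)

```text
t: 24.8
eef_pos: [0.6231, 0.3125, 0.1566]
tool_rot: [0.0, 0.002, 1.0, 0.0]
contact_force: [0.3, -0.2, -0.5]
gripper_width: 0.56
grasp_force: 36.6
```

jog_arm(
  motion=[
    [0,0,0,0,0,5,35],
    [0,0,0,0,0,10,35],
    [0,0,0,0,0,15,35],
    [0,0,0,0,0,20,35],
    [0,0,0,0,0,20,35],
  ],
)

```text
t: 25.42
eef_pos: [0.6222, 0.3123, 0.1351]
tool_rot: [-0.0, 0.001, 1.0, -0.0]
contact_force: [-0.4, 0.9, -0.9]
gripper_width: 0.564
grasp_force: 36.6
```

Run:
```python
from h import *
p=shot("scene"); w=shot("wrist"); togo(.623,.312,.0763,90)
im=np.hstack([cv2.resize(p["pixels"][130:250,200:330],None,fx=3.33,fy=3.33,interpolation=cv2.INTER_CUBIC),w["pixels"][60:460,140:500]])
cv2.imwrite("pics/w8.png",cv2.cvtColor(im[:400,:800],cv2.COLOR_RGB2BGR))
```

```text
tcp [0.6227 0.3125 0.1358] toolx [-1.     0.003  0.   ] yaw_y 89.8 shift [-0.3 -0.5 59.5] turn z -0.00285410016699739
```

View pics/w8.png

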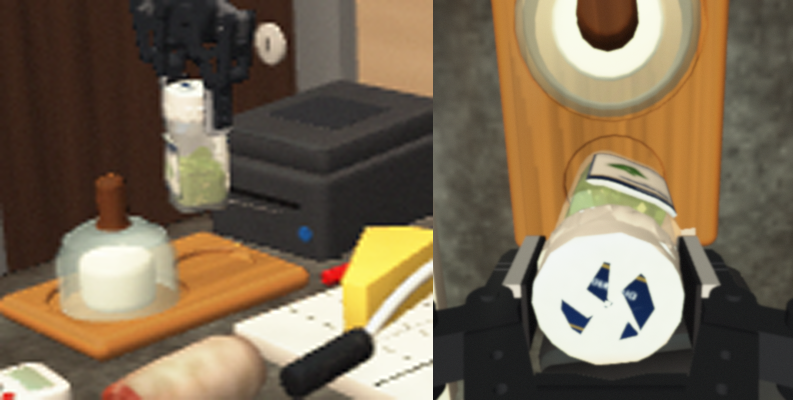

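The jar hangs upright over the small well with no contact so far. I'll lower it in small steps and watch the force.

jog_arm(
  motion=[
    [0,0,0,0,0,4,35],
    [0,0,0,0,0,8,35],
    [0,0,0,0,0,12,35],
    [0,0,0,0,0,12,35],
  ],
)

```text
t: 26.02
eef_pos: [0.6223, 0.3123, 0.1232]
tool_rot: [-0.0, 0.001, 1.0, -0.0]
contact_force: [0.3, 0.6, -0.9]
gripper_width: 0.559
grasp_force: 36.6
```

jog_arm(
  motion=[
    [0,0,0,0,0,4,35],
    [0,0,0,0,0,8,35],
    [0,0,0,0,0,12,35],
    [0,0,0,0,0,12,35],
  ],
)

```text
t: 26.52
eef_pos: [0.6223, 0.3123, 0.1112]
tool_rot: [-0.0, 0.001, 1.0, -0.0]
contact_force: [-0.0, -0.1, -2.4]
gripper_width: 0.558
grasp_force: 36.6
```

jog_arm(
  motion=[
    [0,0,0,0,0,4,35],
    [0,0,0,0,0,8,35],
    [0,0,0,0,0,12,35],
    [0,0,0,0,0,12,35],
  ],
)

```text
t: 27.02
eef_pos: [0.6223, 0.3123, 0.0992]
tool_rot: [-0.0, 0.001, 1.0, -0.0]
contact_force: [-0.5, -0.6, -0.6]
gripper_width: 0.555
grasp_force: 36.6
```

jog_arm(
  motion=[
    [0,0,0,0,0,4,35],
    [0,0,0,0,0,8,35],
    [0,0,0,0,0,12,35],
    [0,0,0,0,0,16,35],
    [0,0,0,0,0,19,35],
    [0,0,0,0,0,20,35],
    [0,0,0,0,0,20,35],
  ],
)

```text
t: 27.9
eef_pos: [0.6241, 0.3128, 0.0811]
tool_rot: [0.002, 0.002, 1.0, 0.001]
contact_force: [1.7, -0.3, 4.7]
gripper_width: 0.559
grasp_force: 37.2
```

jog_arm(
  motion=[
    [0,0,0,0,0,1,35],
    [0,0,0,0,0,2,35],
    [0,0,0,0,0,3,35],
    [0,0,0,0,0,3,35],
  ],
)

```text
t: 28.4
eef_pos: [0.6263, 0.3132, 0.0799]
tool_rot: [0.004, 0.002, 1.0, 0.001]
contact_force: [4.4, -0.6, 10.3]
gripper_width: 0.56
grasp_force: 37.7
```

jog_arm(
  motion=[
    [0,0,0,0,0,-6,35],
    [0,0,0,-4,2,-6,35],
    [0,0,0,-5,2,-6,35],
    [0,0,0,-5,2,-3,35],
    [0,0,0,-5,2,0,35],
    [0,0,0,-5,2,1,35],
    [0,0,0,-5,2,1,35],
  ],
)

```text
t: 29.28
eef_pos: [0.6282, 0.3146, 0.0766]
tool_rot: [0.001, 0.001, 1.0, 0.0]
contact_force: [-0.7, -0.1, 5.2]
gripper_width: 0.559
grasp_force: 37.1
```

jog_arm(
  motion=[
    [0,0,0,0,0,0,48],
    [0,0,0,0,0,0,55],
    [0,0,0,0,0,0,66],
    [0,0,0,0,0,0,66],
    [0,0,0,0,0,-30,66],
    [0,0,0,0,0,-80,66],
    [0,0,0,0,0,-130,66],
    [0,0,0,0,0,-180,66],
    [0,0,0,0,0,-190,66],
    [0,0,0,0,0,-190,66],
  ],
)

```text
t: 30.52
eef_pos: [0.6277, 0.3145, 0.2661]
tool_rot: [0.0, 0.001, 1.0, 0.0]
contact_force: [0.6, 0.9, -0.6]
gripper_width: 0.771
grasp_force: 0.0
```

jog_arm(
  motion=[
    [0,0,0,30,-35,0,85],
    [0,0,0,70,-80,0,85],
    [0,0,0,110,-130,0,85],
    [0,0,0,150,-170,0,85],
    [0,0,0,160,-200,0,85],
    [0,0,0,160,-200,0,85],
    [0,0,0,160,-200,0,85],
    [0,0,0,160,-200,0,85],
  ],
)

```text
t: 31.52
eef_pos: [0.4672, 0.116, 0.2651]
tool_rot: [-0.0, 0.001, 1.0, -0.0]
contact_force: [0.1, 0.2, -0.5]
gripper_width: 0.997
grasp_force: 0.0
```

Run:
```python
from h import *
p=shot("wrist"); t=shot("scene"); togo(.447,.10,.01)
im=np.hstack([cv2.resize(t["pixels"][130:250,200:330],None,fx=3.2,fy=3.2,interpolation=cv2.INTER_CUBIC),p["pixels"][60:444,220:600]])
cv2.imwrite("pics/w9.png",cv2.cvtColor(im,cv2.COLOR_RGB2BGR))
for n in ["salami_mid"]: print(n,[(d["xy"],plane(p,d["xy"],.029).round(3)[:2],round(d["score"],2)) for d in bot.tip_of(n,p)[:2]])
for n in ["herb_jar","dome"]: print(n,[(d["xy"],plane(p,d["xy"],.014).round(3)[:2],round(d["score"],2)) for d in bot.tip_of(n,p)[:2]])
```

```text
tcp [0.4672 0.1158 0.2654] toolx [-1.     0.001  0.001] yaw_y 89.9 shift [ 20.  -15.8 255.4] turn z None
salami_mid [([308.9, 177.8], array([0.446, 0.109]), 0.73)]
herb_jar [([504.3, 342.8], array([0.625, 0.317]), 0.7)]
dome [([513.8, 263.3], array([0.535, 0.315]), 0.61)]
```

View pics/w9.png

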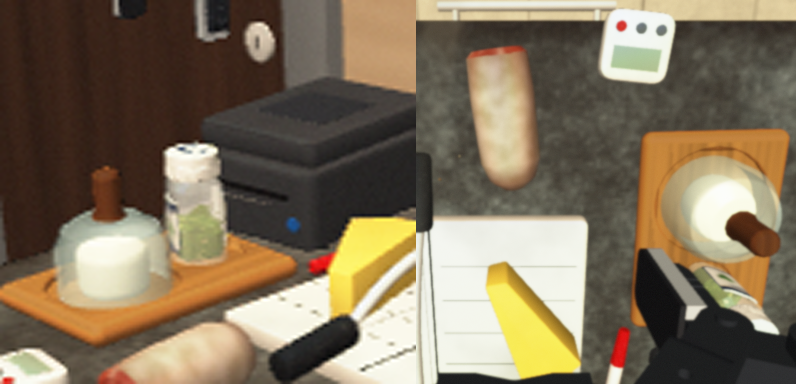

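Cheese board is done: the dome is seated over the cheese and the herb jar stands behind it. The salami's red face is at wrist pixel (300,112) and its far end at (316,246).

Run:
```python
from h import *
p=shot("wrist")
px=p["pixels"].astype(int)[95:260,255:355]
m=(((px[...,0]-px[...,2])>28)&(px.sum(2)>200)).astype(np.uint8)
n,l,s,c=cv2.connectedComponentsWithStats(cv2.morphologyEx(m,cv2.MORPH_CLOSE,np.ones((7,7)))); i=1+np.argmax(s[1:,4]); print(s[i])
pts=np.argwhere(l==i)[:,::-1]+[255,95]
X=np.array([plane(p,q,.029)[:2] for q in pts[::7]])
(cx,cy),(w,h),a=cv2.minAreaRect((X*1000).astype(np.float32)); print(cx,cy,w,h,a)
_,_,v=np.linalg.svd(X-X.mean(0)); print("yaw",np.degrees(np.arctan2(v[0,1],v[0,0])),X.mean(0))
togo(cx/1000,cy/1000,.01,97)
```

```text
[  15   10   75  145 8438]
449.8262939453125 108.29275512695312 131.64466857910156 58.41334533691406 6.280162334442139
yaw 7.544244450864657 [0.44393726 0.10764077]
tcp [0.4671 0.1152 0.2657] toolx [-1.     0.002  0.   ] yaw_y 89.9 shift [ 17.2  -6.9 255.7] turn z -0.12448254774684407
```

jog_arm(
  motion=[
    [0,0,-0.12,18,-7,40,85],
    [0,0,-0.12,18,-7,95,85],
    [0,0,-0.12,18,-7,150,85],
    [0,0,-0.12,18,-7,200,85],
    [0,0,-0.12,18,-7,240,85],
    [0,0,-0.12,18,-7,258,85],
    [0,0,-0.12,18,-7,262,85],
    [0,0,-0.12,18,-7,262,85],
    [0,0,-0.12,18,-7,262,65],
    [0,0,-0.12,18,-7,262,48],
  ],
  grip_force=40,
)

```text
t: 33.08
eef_pos: [0.4498, 0.1083, 0.0049]
tool_rot: [0.001, -0.059, 0.998, 0.0]
contact_force: [-1.5, -0.3, 7.6]
gripper_width: 0.667
grasp_force: 41.1
```

jog_arm(
  motion=[
    [0,0,0,0,0,0,48],
    [0,0,0,0,0,0,48],
    [0,0,0,0,0,0,48],
    [0,0,0,0,0,0,48],
  ],
)

```text
t: 33.58
eef_pos: [0.4497, 0.1083, 0.0049]
tool_rot: [0.001, -0.059, 0.998, 0.0]
contact_force: [-2.2, -0.5, 7.1]
gripper_width: 0.667
grasp_force: 41.1
```

jog_arm(
  motion=[
    [0,0,0,0,0,-30,48],
    [0,0,0,0,0,-80,48],
    [0,0,0,0,0,-130,48],
    [0,0,0,0,0,-180,48],
    [0,0,0,0,-30,-230,48],
    [0,0,0,0,-80,-240,48],
    [0,0,0,0,-130,-240,48],
    [0,0,0,0,-180,-240,48],
    [0,0,0,-2,-230,-240,48],
    [0,0,0,-2,-240,-240,48],
  ],
)

```text
t: 34.83
eef_pos: [0.4783, -0.134, 0.244]
tool_rot: [0.0, -0.056, 0.998, -0.001]
contact_force: [-0.5, 0.3, -3.4]
gripper_width: 0.668
grasp_force: 44.7
```

jog_arm(
  motion=[
    [0,0,0,0,0,0,48],
    [0,0,0,0,0,0,48],
    [0,0,0,0,0,0,48],
  ],
)

```text
t: 35.2
eef_pos: [0.4791, -0.1287, 0.2438]
tool_rot: [-0.0, -0.06, 0.998, 0.0]
contact_force: [-0.1, 0.4, -2.9]
gripper_width: 0.665
grasp_force: 44.7
```

Run:
```python
from h import *
p=shot("wrist"); print(pose()[:3].round(3))
for n in ["salami_board","mustard_jar"]: print(n,[(d["xy"],plane(p,d["xy"],0).round(3)[:2],round(d["score"],2)) for d in bot.tip_of(n,p)[:2]])
X=np.arange(.36,.68,.0006); Y=np.arange(-.14,-.42,-.0006)
gx,gy=np.meshgrid(X[::-1],Y,indexing='ij')
W=p["W"]; c=(np.stack([gx,gy,np.full_like(gx,.02)],-1)-W[:3,3])@W[:3,:3]; u=c@p["camera_matrix"].T; u=(u[...,:2]/u[...,2:]).astype(np.float32)
r=cv2.remap(cv2.cvtColor(p["pixels"],cv2.COLOR_RGB2BGR),u[...,0],u[...,1],cv2.INTER_CUBIC); print(r.shape)
cv2.imwrite("pics/rect2.png",r); print(X[-1])
```

```text
[[-0.993 -0.119 -0.     0.479]
 [-0.119  0.993  0.    -0.129]
 [ 0.     0.    -1.     0.244]]
salami_board [([163.2, 228.3], array([ 0.526, -0.273]), 0.86)]
mustard_jar [([94.7, 73.8], array([ 0.393, -0.334]), 0.81), ([164.2, 224.7], array([ 0.522, -0.272]), 0.27)]
(534, 467, 3)
0.6797999999999944
```

View pics/rect2.png

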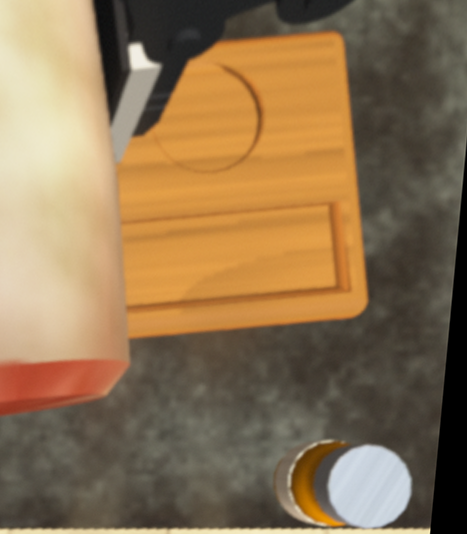

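The rectified view shows the channel's right end at (338,247), the small well centre at (207,116) and the board yaw at about 4.7°. The amber mustard jar cap is at (370,485).

jog_arm(
  motion=[
    [0,0,0.18,-4,-18,0,48],
    [0,0,0.36,-8,-36,0,48],
    [0,0,0.54,-12,-54,0,48],
    [0,0,0.72,-15,-72,0,48],
    [0,0,0.9,-18,-90,0,48],
    [0,0,1.08,-21,-108,0,48],
    [0,0,1.26,-25,-126,0,48],
    [0,0,1.44,-28,-140,0,48],
    [0,0,1.6,-29,-144.5,0,48],
    [0,0,1.607,-29,-144.5,0,48],
  ],
)

```text
t: 36.6
eef_pos: [0.5249, -0.2702, 0.2435]
tool_rot: [-0.0, 0.677, 0.736, -0.0]
contact_force: [-0.1, 0.1, -2.0]
gripper_width: 0.668
grasp_force: 44.8
```

jog_arm(
  motion=[
    [0,0,0,0,0,0,48],
    [0,0,0,0,0,0,48],
    [0,0,0,0,0,0,48],
  ],
)

```text
t: 36.98
eef_pos: [0.5248, -0.2701, 0.2439]
tool_rot: [-0.0, 0.678, 0.736, 0.0]
contact_force: [1.0, 0.1, -2.4]
gripper_width: 0.666
grasp_force: 44.8
```

Run:
```python
from h import *
togo(.525,-.269,.019,4.7); print(bot.get_obs()["q"].round(2))
```

```text
tcp [ 0.5248 -0.2701  0.2439] toolx [-0.082  0.997  0.   ] yaw_y 4.7 shift [  1.    0.3 224.9] turn z 2.978278341448839e-05
[-0.14  0.38  0.67  1.78 -0.26  1.07  0.7 ]
```

jog_arm(
  motion=[
    [0,0,0,1,0,40,48],
    [0,0,0,1,0,90,48],
    [0,0,0,1,0,140,48],
    [0,0,0,1,0,180,48],
    [0,0,0,1,0,205,48],
    [0,0,0,1,0,215,48],
    [0,0,0,1,0,219,48],
    [0,0,0,1,0,219,48],
  ],
)

```text
t: 37.98
eef_pos: [0.5253, -0.2696, 0.0256]
tool_rot: [0.001, 0.678, 0.735, 0.0]
contact_force: [0.2, -0.2, -2.4]
gripper_width: 0.665
grasp_force: 44.8
```

jog_arm(
  motion=[
    [0,0,0,0,0,2,48],
    [0,0,0,0,0,4,48],
    [0,0,0,0,0,5,48],
    [0,0,0,0,0,5,48],
  ],
)

```text
t: 38.48
eef_pos: [0.5247, -0.2693, 0.0198]
tool_rot: [-0.0, 0.678, 0.735, 0.0]
contact_force: [2.1, 0.9, -2.8]
gripper_width: 0.667
grasp_force: 44.8
```

jog_arm(
  motion=[
    [0,0,0,0,0,1,48],
    [0,0,0,0,0,1,48],
    [0,0,0,0,0,1,60],
    [0,0,0,0,0,1,66],
    [0,0,0,0,0,1,72],
    [0,0,0,0,0,1,72],
    [0,0,0,0,0,1,72],
    [0,0,0,0,0,-25,72],
    [0,0,0,0,0,-80,72],
    [0,0,0,0,0,-140,72],
  ],
)

```text
t: 39.72
eef_pos: [0.5241, -0.269, 0.1607]
tool_rot: [-0.001, 0.678, 0.735, -0.0]
contact_force: [0.7, 0.1, 0.3]
gripper_width: 0.843
grasp_force: 0.0
```

jog_arm(
  motion=[
    [0,0,0,0,0,-50,72],
    [0,0,0,0,0,-80,72],
    [0,0,0,0,0,-80,72],
    [0,0,0,0,0,-80,72],
  ],
)

```text
t: 40.22
eef_pos: [0.5242, -0.2688, 0.239]
tool_rot: [-0.001, 0.678, 0.735, -0.0]
contact_force: [-0.1, 0.3, 1.0]
gripper_width: 0.842
grasp_force: 0.0
```

Run:
```python
from h import *
p=shot("wrist"); s=shot("scene")
for n in ["salami_mid"]: print(n,[(d["xy"],plane(p,d["xy"],.043).round(3)[:2],round(d["score"],2)) for d in bot.tip_of(n,p)[:2]])
im=np.hstack([p["pixels"][60:460,100:540],cv2.resize(s["pixels"][230:380,330:465],None,fx=2.667,fy=2.667)])
cv2.imwrite("pics/w10.png",cv2.cvtColor(im,cv2.COLOR_RGB2BGR))
T=pose(); print(T[:3].round(3)); togo(.393,-.337,.25,90)
```

```text
salami_mid [([316.6, 205.8], array([ 0.522, -0.266]), 0.9)]
[[-0.081  0.997 -0.002  0.524]
 [ 0.997  0.081  0.001 -0.269]
 [ 0.001 -0.002 -1.     0.238]]
tcp [ 0.524  -0.2689  0.2384] toolx [-0.081  0.997  0.001] yaw_y 4.6 shift [ -57.3 -136.1  -11.3] turn z -1.4898107512185677
```

View pics/w10.png

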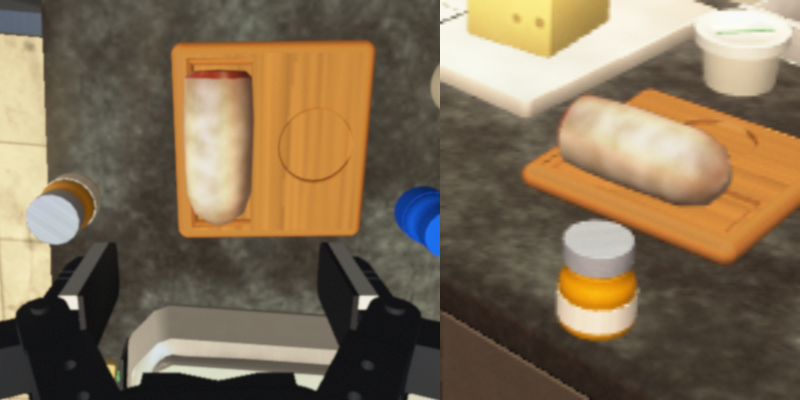

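The salami lies in the channel. The small well is at wrist pixel (416,205) and the target amber jar with metal cap is at left (60,210). The blue jar on the right is not touched.

Run:
```python
from h import *
p=shot("wrist")
for xy in [(378,205),(453,205),(416,168),(416,242),(416,205)]: print(plane(p,xy,.02).round(4))
for xy in [(154,219)]: print("cap",plane(p,xy,.062).round(4))
```

```text
[ 0.5758 -0.2658  0.02  ]
[ 0.6422 -0.2604  0.02  ]
[ 0.6046 -0.2307  0.02  ]
[ 0.6145 -0.2971  0.02  ]
[ 0.6094 -0.2631  0.02  ]
cap [ 0.3931 -0.2836  0.062 ]
```

jog_arm(
  motion=[
    [0,0,-0.18,-7,-17,0,85],
    [0,0,-0.36,-14,-34,0,85],
    [0,0,-0.54,-21,-51,0,85],
    [0,0,-0.72,-28,-68,0,85],
    [0,0,-0.9,-35,-85,0,85],
    [0,0,-1.08,-42,-102,0,85],
    [0,0,-1.26,-50,-119,0,85],
    [0,0,-1.44,-57,-136,0,85],
    [0,0,-1.57,-57,-136,0,85],
    [0,0,-1.57,-57,-136,0,85],
  ],
)

```text
t: 41.68
eef_pos: [0.3933, -0.3371, 0.2393]
tool_rot: [-0.0, -0.039, 0.999, 0.0]
contact_force: [0.6, 0.8, 0.6]
gripper_width: 0.996
grasp_force: 0.0
```

jog_arm(
  motion=[
    [0,0,0,0,0,0,85],
    [0,0,0,0,0,0,85],
  ],
)

```text
t: 41.92
eef_pos: [0.3939, -0.3369, 0.2396]
tool_rot: [-0.0, -0.04, 0.999, 0.0]
contact_force: [-0.8, -0.2, -0.3]
gripper_width: 0.996
grasp_force: 0.0
```

Run:
```python
from h import *
p=shot("wrist"); print(bot.get_obs()["q"].round(2))
for n in ["mustard_jar"]: print(n,[(d["xy"],plane(p,d["xy"],0).round(3)[:2],round(d["score"],2)) for d in bot.tip_of(n,p)[:2]])
save(p,"w11.png",(180,60,460,300),2)
togo(.393,-.337,.02,94.7)
```

```text
[ 0.21  0.22  0.44  1.94 -0.11  1.01  2.35]
mustard_jar [([321.0, 198.6], array([ 0.393, -0.333]), 0.57)]
tcp [ 0.3939 -0.3369  0.2397] toolx [-0.997 -0.08   0.   ] yaw_y 94.6 shift [  0.9  -0.  219.7] turn z -0.002149281763596397
```

View pics/w11.png

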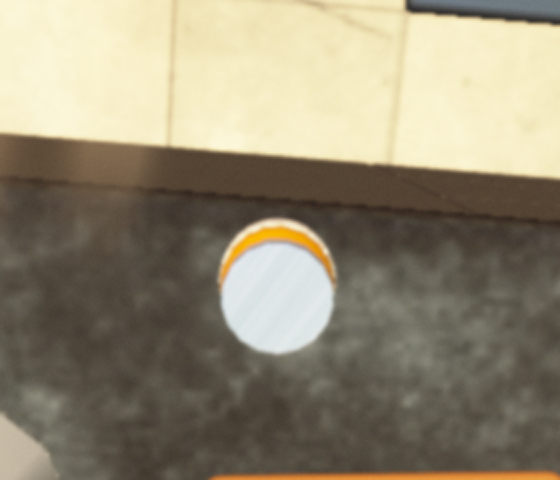

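The crop confirms the amber jar with the grey metal cap, centred at (278,297) right below the gripper.

jog_arm(
  motion=[
    [0,0,0,1,1,50,85],
    [0,0,0,1,1,100,85],
    [0,0,0,1,1,150,85],
    [0,0,0,1,1,195,85],
    [0,0,0,1,1,216,85],
    [0,0,0,1,1,222,85],
    [0,0,0,1,1,222,85],
    [0,0,0,1,1,222,60],
    [0,0,0,1,1,222,40],
    [0,0,0,1,1,222,40],
  ],
  grip_force=35,
)

```text
t: 43.28
eef_pos: [0.3933, -0.3366, 0.019]
tool_rot: [0.001, -0.04, 0.999, -0.0]
contact_force: [-1.4, 1.4, 8.1]
gripper_width: 0.56
grasp_force: 35.0
```

jog_arm(
  motion=[
    [0,0,0,0,0,0,40],
    [0,0,0,0,0,0,40],
    [0,0,0,0,0,0,40],
  ],
)

```text
t: 43.65
eef_pos: [0.3933, -0.3366, 0.019]
tool_rot: [0.001, -0.04, 0.999, -0.0]
contact_force: [-0.0, 0.3, 7.9]
gripper_width: 0.563
grasp_force: 35.0
```

Run:
```python
from h import *
togo(.6095,-.2625,.2,94.7)
```

```text
tcp [ 0.3933 -0.3366  0.019 ] toolx [-0.997 -0.08  -0.002] yaw_y 94.6 shift [-221.7   56.4 -180.7] turn z -0.002048848917354459
```

jog_arm(
  motion=[
    [0,0,0,0,0,-40,40],
    [0,0,0,0,0,-90,40],
    [0,0,0,0,0,-130,40],
    [0,0,0,-50,13,-140,40],
    [0,0,0,-100,26,-140,40],
    [0,0,0,-150,39,-140,40],
    [0,0,0,-200,52,-140,40],
    [0,0,0,-222,56,-140,40],
    [0,0,0,-222,56,-140,40],
    [0,0,0,-222,56,-140,40],
  ],
)

```text
t: 44.9
eef_pos: [0.608, -0.2634, 0.1577]
tool_rot: [-0.001, -0.039, 0.999, -0.0]
contact_force: [0.3, -0.7, -1.2]
gripper_width: 0.563
grasp_force: 37.7
```

jog_arm(
  motion=[
    [0,0,0,0,0,30,40],
    [0,0,0,0,0,70,40],
    [0,0,0,0,0,100,40],
    [0,0,0,0,0,115,40],
    [0,0,0,0,0,119,40],
    [0,0,0,0,0,122,40],
    [0,0,0,0,0,124,40],
    [0,0,0,0,0,124,40],
  ],
)

```text
t: 45.9
eef_pos: [0.6098, -0.2627, 0.0343]
tool_rot: [0.0, -0.04, 0.999, -0.0]
contact_force: [0.0, -0.1, -1.4]
gripper_width: 0.561
grasp_force: 37.7
```

jog_arm(
  motion=[
    [0,0,0,0,0,1,40],
    [0,0,0,0,0,2,40],
    [0,0,0,0,0,2,40],
  ],
)

```text
t: 46.28
eef_pos: [0.6098, -0.2627, 0.0331]
tool_rot: [0.0, -0.04, 0.999, 0.0]
contact_force: [-2.7, 2.1, 8.1]
gripper_width: 0.557
grasp_force: 38.6
```

Seated at the expected height. I'll release, withdraw and check.

jog_arm(
  motion=[
    [0,0,0,0,0,0,50],
    [0,0,0,0,0,0,58],
    [0,0,0,0,0,0,68],
    [0,0,0,0,0,0,68],
    [0,0,0,0,0,-25,68],
    [0,0,0,0,0,-75,68],
    [0,0,0,0,0,-130,68],
    [0,0,0,0,0,-190,68],
    [0,0,0,0,0,-230,68],
    [0,0,0,0,0,-230,68],
  ],
)

```text
t: 47.52
eef_pos: [0.6112, -0.2637, 0.266]
tool_rot: [0.003, -0.04, 0.999, -0.001]
contact_force: [-0.5, -0.1, -0.1]
gripper_width: 0.796
grasp_force: 0.0
```

jog_arm(
  motion=[
    [0,0,0,50,0,0,68],
    [0,0,0,80,20,0,68],
    [0,0,0,80,60,0,68],
    [0,0,0,80,110,0,68],
    [0,0,0,80,150,0,68],
    [0,0,0,80,150,0,68],
    [0,0,0,80,150,0,68],
  ],
)

```text
t: 48.4
eef_pos: [0.5173, -0.1201, 0.2611]
tool_rot: [-0.001, -0.04, 0.999, -0.0]
contact_force: [-0.5, -1.1, -0.4]
gripper_width: 0.798
grasp_force: 0.0
```

Run:
```python
from h import *
s=shot("scene"); w=shot("wrist"); t=shot("top")
for n in ["goat_cheese","dome","herb_jar","salami_mid","mustard_jar"]:
  for q in (s,t,w): print(n,[(plane(q,d["xy"],.043 if n[0]=="s" else .014).round(3)[:2],round(d["score"],2)) for d in bot.tip_of(n,q)[:2]])
im=s["pixels"][150:390,140:520]; cv2.imwrite("pics/end.png",cv2.cvtColor(cv2.resize(im,None,fx=2.1,fy=2.1,interpolation=cv2.INTER_CUBIC),cv2.COLOR_RGB2BGR))
print(bot.get_obs()["contact_force"],bot.get_obs()["t"])
```

```text
goat_cheese []
goat_cheese []
goat_cheese []
dome [(array([0.535, 0.319]), 0.77), (array([0.375, 0.215]), 0.45)]
dome [(array([0.532, 0.3  ]), 0.95)]
dome []
herb_jar [(array([0.635, 0.317]), 0.74), (array([0.372, 0.206]), 0.73)]
herb_jar [(array([0.623, 0.315]), 0.96)]
herb_jar []
salami_mid [(array([ 0.522, -0.269]), 0.9), (array([ 0.477, -0.316]), 0.35)]
salami_mid []
salami_mid [(array([ 0.521, -0.269]), 0.92)]
mustard_jar [(array([ 0.693, -0.346]), 0.84), (array([ 0.6  , -0.267]), 0.66)]
mustard_jar [(array([ 0.725, -0.32 ]), 0.67)]
mustard_jar [(array([ 0.712, -0.314]), 0.87), (array([ 0.61 , -0.265]), 0.69)]
[-0.05264604 -0.45500011 -0.29378087] 49.3
```

View pics/end.png

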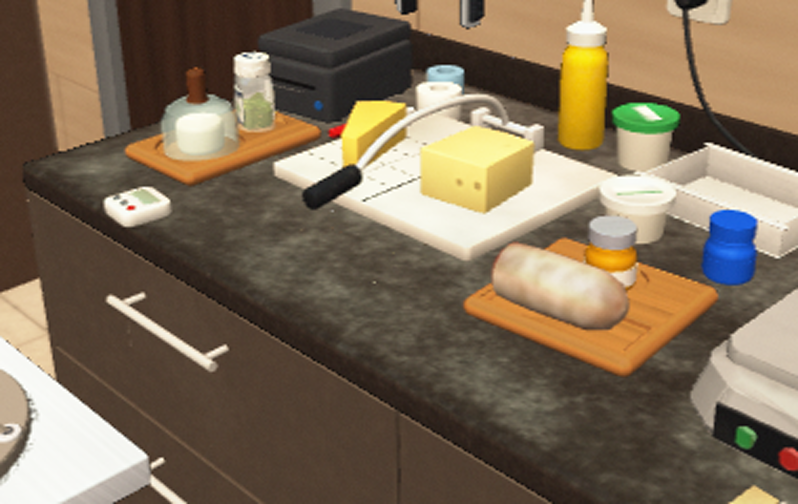

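Everything is in place: dome over the cheese at (200,130), herb jar at (253,90), salami at (560,287), mustard jar at (612,250), and the timer untouched at (137,205).

```bash
python3 -c "
from station import bot
print(bot.hand_in())"
```

```text
the job is handed in; nothing more can be done
None
```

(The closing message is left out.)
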